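Hold the round pedal bin open, then ease its lid shut

ROBOT

A 7-joint arm with a two-finger parallel gripper is mounted at the origin on the work surface. World frame = base frame: x ahead of the robot, y to its left, z up, the work surface at z = 0. Lengths are in m, angles in rad, forces in N, time in s.
With the tool pointing down it reaches from about 0.35 to 0.9 m from the base axis. Payload 19.9 kg.
Tool frame: the origin (TCP) lies midway between the tips of the shut fingers; the grasp point (between the pads) lies 19 mm behind it; z points along the fingers, x is the direction in which the jaws open and shut, and the axes are right-handed (so a half turn about z gives the same grasp; the last joint's range is limited). The gripper opens to 94 mm and grips with 3 to 60 N. Pads are 16 mm wide; open, the fingers measure 119 mm over their backs; the gripper's body (75 mm by 177 mm) begins 78 mm behind the grasp point.
Start: joints at [-1.206, 0.417, -0.01, 1.614, 0.005, 1.111, -0.053], TCP at [0.247, 0.574, 0.205] pointing down, gripper open.
Joint ranges: [-2.81, 2.81], [-0.39, 2.02], [-1.27, 1.25], [0.06, 2.57], [-1.19, 4.33], [0.19, 2], [-2.82, 2.82]. Speed limits (rad/s): [1.89, 1.89, 2.39, 2.39, 3.01, 3.01, 3.01].

INTERFACE

Orientations are given as a unit quaternion [x, y, z, w].
In Python, from plant import manip, snapshot gives the robot as it stands.
- The arm moves only by the tool step_arm, never from a script. Its argument "increments" is a list of rows, each an object with "xyz": the shift along the tool's x, y, z in units of 30 mm (1.0 is 30 mm), a list of three; "rotation": the turn, a rotation vector about the tool's x, y, z in units of 5 degrees (1.0 is 5 degrees), a list of three; "jaw": the finger opening in mm, from 0 to 94. A call has 1 to 8 rows; each row shifts and turns the commanded pose from where the row before left it, along the tool's axes as they then stand; what a row does not reach is not made up. A row lasts 1/12 s, in which the tool goes at most 41.7 mm and 7.16 degrees, less where a joint would pass 70% of its speed; a pose out of reach is approached as far as the arm can. A call is refused whole if a number of a shift passes 1 or a number of a turn 1, either way. A call with a gripper value outside its range is refused whole. The fingers move at their own pace and stop on an object; "squeeze" is the grip in N (left out, the last holds). Time passes only in rows, so rows that do not move let the fingers close. It gives the time, the measured TCP pose, the force and the opening at its end, in the units of the state.
- manip.observe(): the state, without advancing time (a new reading comes with each control period).
- snapshot(name): name is "side" or "top"; returns a dict with "frame" (420x560x3 uint8, red, green, blue), "depth" (420x560 float32, m along the optical axis (not along the pixel's ray), 0 where there is no reading), "camera_matrix" (3x3 intrinsics, pixels), "eye" and "attitude" of the camera in the world. Camera axes: x right, y up, looking along -z (the intrinsics and any distortion apply to the point x, -y, -z); pixel columns grow to the right and rows downward; lengths in m; the calibration is good to about 2 mm. A picture is of the moment at which its call begins.
- manip.close_job(): hands the job in, once; it reports no verdict.
The state is a dict: "t": time; "q": joint angles; "dq": joint speeds; "joint_torque": joint torques, N m; "position": TCP position; "tool_rot": TCP orientation; "wrist_force": force on the tool from outside, world axes, zero at the start; "moment": the same for the moment, N m; "finger_gap": finger opening in m.
Only numpy, scipy, OpenCV 4.12 (cv2) and the standard library are available. Lean on these libraries where they do the work, as an engineer would, in place of code of your own. Each camera call takes 0.05 s, during which the arm holds its last target.

TASK

My hands are full of cut-off component leads: press the pedal of the round bin down with your fingertips, hold its lid fully open for three seconds while I drop them in, then ease the pedal up slowly so that the lid comes all the way down without slamming, and come clear. Work the lid by the pedal only and do not touch either lid; the rectangular bin stays shut, and nothing else on the bench is picked up or shifted.

Things in the scene. Friction and masses are not known exactly. Their poses are not given: they have to be found in the camera images.
- round_bin: the round pedal bin: a brushed-steel cylinder, 188 mm in diameter over its black plastic foot, with a black round lid. It stands 245 mm high with the lid shut and does not move on the table. Origin: centre of its underside, on the table; z up; the pedal sticks out in the direction of -x of this frame, the lid hinge is at the back (+x). The front wall is 90 mm from the origin.
- round_pad_top (a point): centre of the upper face of the round bin's pedal pad, a rubber-faced steel tongue 46 mm wide (along the bin's y) and 46 mm long (along the bin's x), 150 mm in front of the bin's origin. The point moves with the pedal: 52 mm above the table at rest and, with the pedal fully down, about 22 mm above the table; the outer edge of the pad then still clears the table by 8 mm or more.
- round_pedal: the round bin's whole pedal lever, pad included. Origin: on its level pivot under the middle of the bin, 30 mm above the table.
- round_pedal_angle (a joint): angle of the round bin's pedal lever: 0 at rest (up), 0.2 rad fully down against its stop. It needs roughly 3 to 10 N on the pad, mostly the weight of the lid and most at the start, and comes up by itself, quickly, when released. A push rod up the back links pedal and lid rigidly, both ways: lid angle = 6 x pedal angle, shut at 0 and fully open (1.2 rad) with the pedal at its stop.
- round_lid: the round bin's lid, black plastic with a thin steel trim. Origin: centre of the lid seen from above, level with its hinge pin, 230 mm above the table when shut. The hinge pin runs along the bin's y, 116 mm behind this point; the lid swings up and back, away from the pedal, and its own z axis tilts from vertical by the lid angle: 0 shut, 1.2 rad fully open. A lid let go falls shut at once and slams; it has no damper. Not to be touched.
- square_bin: the rectangular pedal bin, to be left shut: brushed steel on a black foot, 160 mm deep (x) and 200 mm wide (y), with a black rectangular lid. It stands 245 mm high with the lid shut and does not move on the table. Origin: centre of its underside, on the table; z up; the pedal sticks out in the direction of -x of this frame, the lid hinge is at the back (+x). The front wall is 76 mm from the origin.
- square_pad_top (a point): centre of the upper face of the rectangular bin's pedal pad, a rubber-faced steel tongue 46 mm wide (along the bin's y) and 46 mm long (along the bin's x), 136 mm in front of the bin's origin. The point moves with the pedal: 52 mm above the table at rest and, with the pedal fully down, about 25 mm above the table; the outer edge of the pad then still clears the table by 8 mm or more.
- square_pedal: the rectangular bin's whole pedal lever, pad included. Origin: on its level pivot under the middle of the bin, 30 mm above the table.
- square_pedal_angle (a joint): angle of the rectangular bin's pedal lever: 0 at rest (up), 0.2 rad fully down against its stop. It needs roughly 3 to 10 N on the pad, mostly the weight of the lid and most at the start, and comes up by itself, quickly, when released. A push rod up the back links pedal and lid rigidly, both ways: lid angle = 6 x pedal angle, shut at 0 and fully open (1.2 rad) with the pedal at its stop.
- square_lid: the rectangular bin's lid, black plastic with a thin steel trim. Origin: centre of the lid seen from above, level with its hinge pin, 230 mm above the table when shut. The hinge pin runs along the bin's y, 102 mm behind this point; the lid swings up and back, away from the pedal, and its own z axis tilts from vertical by the lid angle: 0 shut, 1.2 rad fully open. A lid let go falls shut at once and slams; it has no damper. Not to be touched.
- multimeter: hand-held multimeter lying on its back, teal and black, 185 x 88 x 37 mm; origin under its centre, x along its length. Leave where it is.
- reel: bright metal solder reel standing on end, 64 mm in diameter, 53 mm high; origin under its centre. Leave where it is.
- screwdriver: screwdriver lying on the bench, about 200 mm long along its x; origin under its middle. Leave where it is.
- tape: roll of black insulating tape lying flat, 68 mm in diameter, 19 mm high; origin under its centre. Leave where it is.
- battery: black battery pack with a yellow band and plug, 35 x 105 x 26 mm, long along its y; origin under its centre. Leave where it is.
- cup: white plastic cup, 72 mm across the rim, 85 mm high, standing; origin under its centre. Leave where it is.
- carton: small cardboard carton, 60 x 80 x 45 mm; origin under its centre. Leave where it is.

How it is judged:
By the outcome, as a careful person would: the job done as asked, in the order asked, and still so for the second after the job is handed in, with the robot touching nothing.
It also fails if it takes over 51 s, if anything falls off the work surface, if the arm or the gripper's body presses on something with over 40 N, if the wrist force passes 120 N, or if a joint passes its speed limit or range.

## Working session

There is one attempt and no reset: what is moved stays moved. The work goes in short steps, Python scripts to look and compute and a tool call to move; the robot and the scene stay as the last step left them, time stands still between calls to the robot, and variables do not carry over. Pictures are saved under pics/ and viewed, and the job is handed in when it is done.

Besides the shell and the picture viewer there is one more tool, called after "Request:" by a JSON object that holds its "api" and its "payload", one argument or row to a line. step_arm: Moves the arm, as the interface text tells. Its arguments: {"type":"object","properties":{"increments":{"type":"array","items":{"type":"object","properties":{"xyz":{"type":"array","items":{"type":"number"}},"rotation":{"type":"array","items":{"type":"number"}},"jaw":{"type":"number"}}}},"squeeze":{"type":"number"}},"required":["increments"]}

```bash
mkdir -p pics
cat > h.py <<'E'
import numpy as np,cv2
from plant import manip,snapshot
from scipy.spatial.transform import Rotation as R
E
python3 - <<'E'
from h import *
print(manip.observe())
for n in("side","top"):
    s=snapshot(n); cv2.imwrite(f"pics/{n}0.png",s["frame"][:,:,::-1]); np.savez(f"{n}0.npz",**s); print({k:v for k,v in s.items() if k not in("frame","depth")})
E
```

```text
{'t': 0.0, 'q': array([-1.20552645,  0.4179524 , -0.01032915,  1.61421013,  0.00468018,
        1.11070857, -0.05299875]), 'dq': array([ 2.41060229e-04,  1.25115396e-03, -1.98810752e-03,  1.60635176e-03,
        6.79869246e-04, -1.86603677e-06,  7.44018686e-04]), 'joint_torque': array([ 1.73013668e-03, -8.51246166e+01,  6.39644265e-01, -4.25986469e+01,
       -4.87795123e-02,  1.85971922e-02,  1.07897454e-04]), 'position': array([0.24711213, 0.57363635, 0.20482352]), 'tool_rot': array([ 8.35350696e-01,  5.49717037e-01, -5.05343928e-04,  3.71398385e-04]), 'wrist_force': array([-0.50297014, -0.89385671,  0.35218313]), 'moment': array([-0.01902857,  0.00205689, -0.0219466 ]), 'finger_gap': 0.09385044225235263}
{'camera_matrix': array([[401.38515677,   0.        , 277.54954259],
       [  0.        , 401.38515677, 206.95981111],
       [  0.        ,   0.        ,   1.        ]]), 'eye': array([-0.22176492, -0.48071725,  0.96502334]), 'attitude': array([ 0.36096268, -0.19324029, -0.45030532,  0.79346661])}
{'camera_matrix': array([[479.73218555,   0.        , 283.09554774],
       [  0.        , 479.73218555, 207.46606668],
       [  0.        ,   0.        ,   1.        ]]), 'eye': array([3.97840564e-01, 8.32027825e-04, 1.96661096e+00]), 'attitude': array([ 0.03580443, -0.03062281, -0.70629148,  0.70635164])}
```

View pics/side0.png

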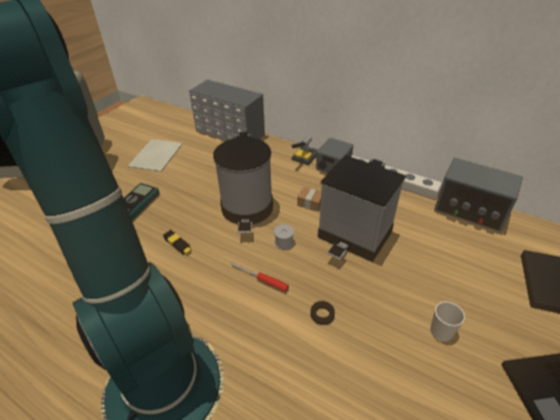

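View pics/top0.png

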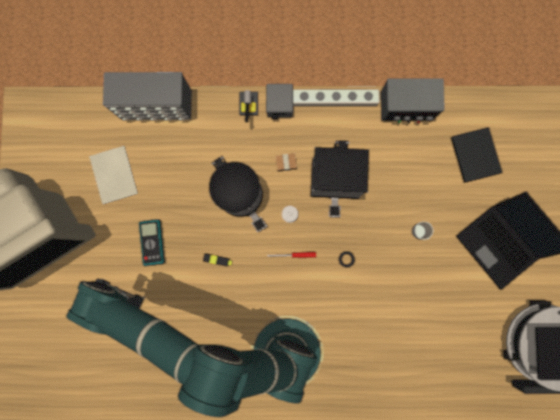

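The top view shows the round bin's lid at about (236,188), with its pedal pad at (259,223) and its hinge at (220,163). The reel is near the pedal at (290,214), and the battery is at (217,260). I'll enlarge this area and measure it.

```bash
cat >> h.py <<'E'
def load(n): return np.load(n+".npz")
def dist(s): return None
def ray(s,u,v):
    K=s["camera_matrix"]; p=np.array([(u-K[0,2])/K[0,0],-(v-K[1,2])/K[1,1],-1.])
    return R.from_quat(s["attitude"]).apply(p)
def atz(s,u,v,z):
    d=ray(s,u,v); e=s["eye"]; return e+d*(z-e[2])/d[2]
def cloud(s):
    K=s["camera_matrix"]; v,u=np.mgrid[:420,:560]; d=s["depth"]
    p=np.stack([(u-K[0,2])/K[0,0]*d,-(v-K[1,2])/K[1,1]*d,-d],-1)
    P=R.from_quat(s["attitude"]).apply(p.reshape(-1,3)).reshape(420,560,3)+s["eye"]; P[d==0]=np.nan; return P
def proj(s,p):
    K=s["camera_matrix"]; c=R.from_quat(s["attitude"]).inv().apply(np.array(p)-s["eye"]); return K[0,0]*c[0]/-c[2]+K[0,2],-K[1,1]*c[1]/-c[2]+K[1,2]
E
python3 - <<'E'
from h import *
t=load("top0");s=load("side0")
cv2.imwrite("pics/topc.png",cv2.resize(t["frame"][145:275,190:310,::-1],None,fx=6,fy=6,interpolation=cv2.INTER_CUBIC)[:600*2][:780])
c=cv2.resize(t["frame"][150:250,195:315,::-1],None,fx=6,fy=6,interpolation=cv2.INTER_CUBIC);cv2.imwrite("pics/topc.png",c)
c=cv2.resize(s["frame"][190:270,200:310,::-1],None,fx=7,fy=7,interpolation=cv2.INTER_CUBIC);cv2.imwrite("pics/sidec.png",c)
P=cloud(t);print("pad top",P[223,259],P[221:226,257:262,2].round(3)); 
Q=cloud(s);print("pad side",Q[226,245],Q[223:229,242:249,2].round(3))
for C in(P,Q):
    m=(C[...,2]>.225)&(C[...,2]<.26)&(np.abs(C[...,0]-.5)<.25)&(C[...,1]>.02)&(C[...,1]<.4)
    pts=C[m]; print(len(pts),cv2.minEnclosingCircle(pts[:,:2].astype(np.float32)),pts.mean(0))
    m=(C[...,2]>.04)&(C[...,2]<.058)&(np.hypot(C[...,0]-P[223,259,0],C[...,1]-P[223,259,1])<.045)
    pts=C[m]; print("padpts",len(pts),pts.mean(0),np.median(pts,0))
for n,u,v in(("reel",290,214),("batt",217,260),("meter",151,243)): print(n,P[v,u])
E
```

```text
pad top [0.51602802 0.11130264 0.05070976] [[0.052 0.051 0.056 0.049 0.044]
 [0.061 0.054 0.056 0.055 0.043]
 [0.051 0.051 0.051 0.043 0.052]
 [0.051 0.055 0.061 0.052 0.04 ]
 [0.046 0.053 0.053 0.046 0.055]]
pad side [0.51145825 0.10894061 0.05401434] [[0.055 0.054 0.058 0.059 0.058 0.057 0.056]
 [0.059 0.055 0.058 0.058 0.057 0.054 0.056]
 [0.054 0.053 0.057 0.057 0.056   nan 0.058]
 [0.057 0.056 0.056 0.054 0.054 0.056 0.053]
 [0.06  0.055 0.055 0.055 0.053 0.057 0.056]
 [0.058 0.056 0.054 0.054 0.056 0.054 0.055]]
2201 ((0.6504305005073547, 0.19964033365249634), 0.10944439470767975) [0.64021836 0.19253081 0.24289185]
padpts 139 [0.51515153 0.11259102 0.04888585] [0.5159849  0.11483415 0.04953496]
1743 ((0.6488670706748962, 0.20034082233905792), 0.11032655835151672) [0.62471712 0.18307711 0.24612312]
padpts 146 [0.51080307 0.11072959 0.05336023] [0.51000471 0.10967078 0.05420124]
reel [ 0.55208414 -0.01274067  0.05125787]
batt [0.36835671 0.28150206 0.02327633]
meter [0.43623944 0.54423015 0.04340395]
```

View pics/topc.png

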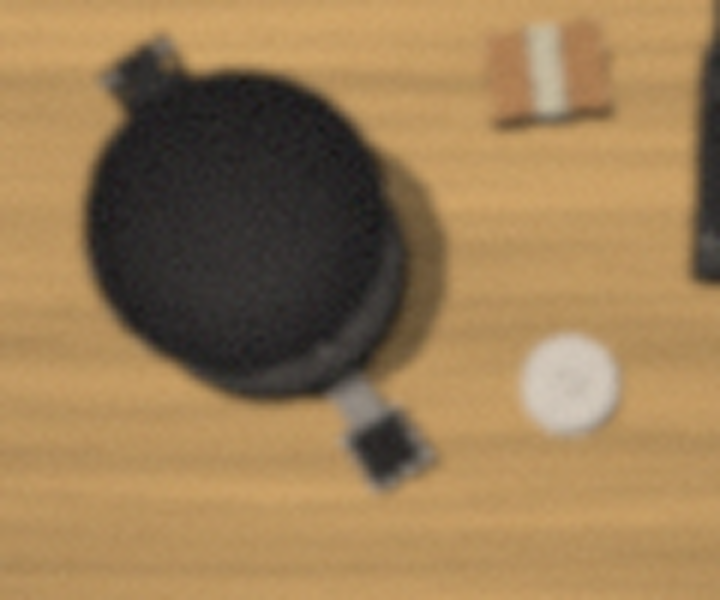

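View pics/sidec.png

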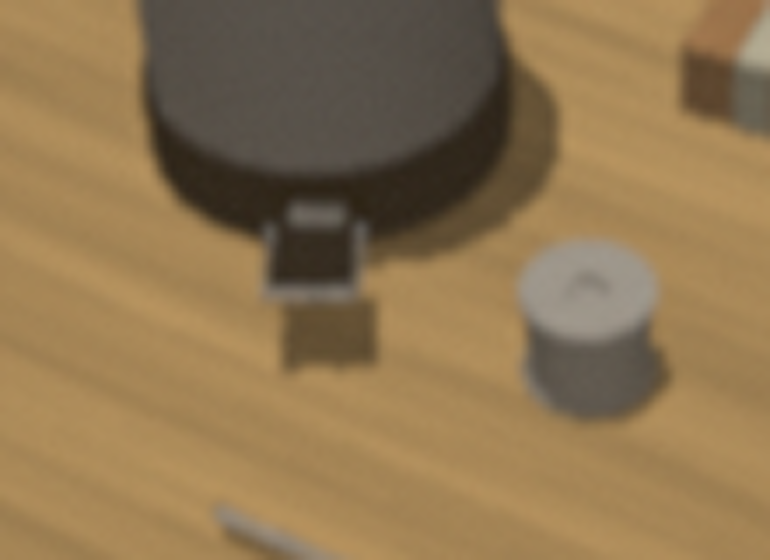

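The crops put the pad centre at top pixel (259.7,223.8) and side pixel (245,226.7). Next I'll work out the bin axis.

Run:
```python
from h import *
t=load("top0");s=load("side0")
a=atz(t,259.7,223.8,.052);b=atz(s,245,226.7,.052);print(a,b)
# lid ellipse in top crop: left 88, right 385, top 70 , bottom 372
pts=[(88,230),(385,225),(240,70),(130,325),(350,130),(250,372),(340,330)]
q=np.array([atz(t,195+x/6,150+y/6,.24)[:2] for x,y in pts])
A=np.c_[2*q,np.ones(len(q))];x=np.linalg.lstsq(A,(q**2).sum(1),rcond=None)[0];c=x[:2];print("lid c",c,np.sqrt(x[2]+c@c))
for p in(a,b): d=c-p[:2];print(np.linalg.norm(d),np.degrees(np.arctan2(d[1],d[0])))
o=manip.observe();M=R.from_quat(o["tool_rot"]).as_matrix();print(M.round(3))
```

```text
[0.51274605 0.10841249 0.052     ] [0.51040385 0.10838528 0.052     ]
lid c [0.63563185 0.19050434] 0.09062986165004701
0.14778360175907562 33.74425579027866
0.14975177013914678 33.25511537313712
[[ 0.396  0.918 -0.   ]
 [ 0.918 -0.396 -0.001]
 [-0.001  0.    -1.   ]]
```

Pad centre is about (0.511, 0.108), and the bin yaw is about 33.5°. The pad-to-axis distance comes out at 0.149 m against the 0.150 m given, so the measurement holds up. I'll turn the tool so the gripper's long side runs tangentially, and shut the fingers.

Request:
{"api": "step_arm", "payload": {
  "increments": [
    {"rotation":[0,0,1],"jaw":0},
    {"rotation":[0,0,1],"jaw":0},
    {"rotation":[0,0,1],"jaw":0},
    {"rotation":[0,0,1],"jaw":0},
    {"rotation":[0,0,1],"jaw":0},
    {"rotation":[0,0,1],"jaw":0},
    {"rotation":[0,0,1],"jaw":0},
    {"rotation":[0,0,1],"jaw":0}
  ],
  "squeeze": 10
}}

```text
schema error: expected keys xyz, rotation, jaw
```

Request:
{"api": "step_arm", "payload": {
  "increments": [
    {"rotation":[0,0,1],"jaw":0},
    {"rotation":[0,0,1],"jaw":0},
    {"rotation":[0,0,1],"jaw":0},
    {"rotation":[0,0,1],"jaw":0},
    {"rotation":[0,0,1],"jaw":0},
    {"rotation":[0,0,1],"jaw":0},
    {"rotation":[0,0,1],"jaw":0},
    {"rotation":[0,0,1],"jaw":0}
  ]
}}

```text
schema error: expected keys xyz, rotation, jaw
```

Request:
{"api": "step_arm", "payload": {
  "increments": [
    {"rotation":[0,0,1],"jaw":0},
    {"rotation":[0,0,1],"jaw":0},
    {"rotation":[0,0,1],"jaw":0},
    {"rotation":[0,0,1],"jaw":0},
    {"rotation":[0,0,1],"jaw":0},
    {"rotation":[0,0,1],"jaw":0},
    {"rotation":[0,0,1],"jaw":0},
    {"rotation":[0,0,0.7],"jaw":0}
  ]
}}

```text
schema error: expected keys xyz, rotation, jaw
```

```bash
cat >> h.py <<'E'
def goal(p):
    o=manip.observe();M=R.from_quat(o["tool_rot"]).as_matrix();print("t",o["t"],"pos",o["position"].round(4),"F",o["wrist_force"].round(1),"gap",round(o["finger_gap"],3),"q",o["q"].round(2));print(M.round(3)); print("shift/30mm",(M.T@(np.array(p)-o["position"])/.03).round(2))
E
python3 - <<'E'
from h import *
goal([.50,.10,.205])
E
```

```text
t 0.1 pos [0.2472 0.5737 0.2049] F [ 0.  -0.2 -0. ] gap 0.094 q [-1.21  0.42 -0.01  1.61  0.    1.11 -0.05]
[[ 0.396  0.918 -0.   ]
 [ 0.918 -0.396 -0.001]
 [-0.001  0.    -1.   ]]
shift/30mm [-1.117e+01  1.399e+01  1.000e-02]
```

Request:
{"api": "step_arm", "payload": {
  "increments": [
    {"xyz":[0,0,0],"rotation":[0,0,1],"jaw":0},
    {"xyz":[0,0,0],"rotation":[0,0,1],"jaw":0},
    {"xyz":[0,0,0],"rotation":[0,0,1],"jaw":0},
    {"xyz":[0,0,0],"rotation":[0,0,1],"jaw":0},
    {"xyz":[0,0,0],"rotation":[0,0,1],"jaw":0},
    {"xyz":[0,0,0],"rotation":[0,0,1],"jaw":0},
    {"xyz":[0,0,0],"rotation":[0,0,1],"jaw":0},
    {"xyz":[0,0,0],"rotation":[0,0,1],"jaw":0}
  ],
  "squeeze": 10
}}

```text
t: 0.77
position: [0.2472, 0.5738, 0.2051]
tool_rot: [0.973, 0.229, -0.0, 0.0]
wrist_force: [0.6, 0.3, -0.4]
finger_gap: 0.0438
```

Request:
{"api": "step_arm", "payload": {
  "increments": [
    {"xyz":[0,0,0],"rotation":[0,0,1],"jaw":0},
    {"xyz":[0,0,0],"rotation":[0,0,1],"jaw":0},
    {"xyz":[0,0,0],"rotation":[0,0,1],"jaw":0},
    {"xyz":[0,0,0],"rotation":[0,0,1],"jaw":0},
    {"xyz":[0,0,0],"rotation":[0,0,1],"jaw":0},
    {"xyz":[0,0,0],"rotation":[0,0,1],"jaw":0},
    {"xyz":[0,0,0],"rotation":[0,0,1],"jaw":0},
    {"xyz":[0,0,0],"rotation":[0,0,1],"jaw":0}
  ]
}}

```text
t: 1.43
position: [0.2472, 0.5738, 0.2051]
tool_rot: [0.993, -0.118, -0.0, 0.0]
wrist_force: [-0.4, 0.4, -0.4]
finger_gap: 0.0004
```

Request:
{"api": "step_arm", "payload": {
  "increments": [
    {"xyz":[0,0,0],"rotation":[0,0,1],"jaw":0},
    {"xyz":[0,0,0],"rotation":[0,0,1],"jaw":0},
    {"xyz":[0,0,0],"rotation":[0,0,1],"jaw":0},
    {"xyz":[0,0,0],"rotation":[0,0,1],"jaw":0},
    {"xyz":[0,0,0],"rotation":[0,0,1],"jaw":0},
    {"xyz":[0,0,0],"rotation":[0,0,1],"jaw":0},
    {"xyz":[0,0,0],"rotation":[0,0,1],"jaw":0},
    {"xyz":[0,0,0],"rotation":[0,0,0.7],"jaw":0}
  ]
}}

```text
t: 2.1
position: [0.2472, 0.5738, 0.2051]
tool_rot: [0.898, -0.439, 0.0, 0.0]
wrist_force: [-0.0, 0.8, 1.0]
finger_gap: 0.0003
```

Run:
```python
from h import *
goal([.50,.10,.205])
s=snapshot("top"); cv2.imwrite("pics/top1.png",s["frame"][:,:,::-1])
```

```text
t 2.1 pos [0.2472 0.5738 0.2051] F [-0.   0.8  1. ] gap 0.0 q [-1.51  0.44  0.4   1.63 -0.18  1.11 -1.97]
[[ 0.615 -0.789 -0.   ]
 [-0.789 -0.615 -0.001]
 [ 0.     0.001 -1.   ]]
shift/30mm [1.764e+01 3.060e+00 1.000e-02]
```

View pics/top1.png

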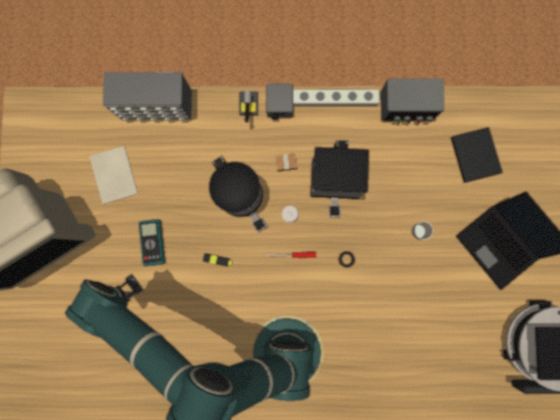

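The tool has turned, the fingers are shut, and nothing else in the scene has changed. Next I'll travel toward the pedal at the same height.

Request:
{"api": "step_arm", "payload": {
  "increments": [
    {"xyz":[0.9,0.16,0],"rotation":[0,0,0],"jaw":0},
    {"xyz":[0.9,0.16,0],"rotation":[0,0,0],"jaw":0},
    {"xyz":[0.9,0.16,0],"rotation":[0,0,0],"jaw":0},
    {"xyz":[0.9,0.16,0],"rotation":[0,0,0],"jaw":0},
    {"xyz":[0.9,0.16,0],"rotation":[0,0,0],"jaw":0},
    {"xyz":[0.9,0.16,0],"rotation":[0,0,0],"jaw":0},
    {"xyz":[0.9,0.16,0],"rotation":[0,0,0],"jaw":0},
    {"xyz":[0.9,0.16,0],"rotation":[0,0,0],"jaw":0}
  ]
}}

```text
t: 2.82
position: [0.351, 0.3791, 0.2053]
tool_rot: [0.9, -0.436, -0.0, 0.0]
wrist_force: [1.3, 1.0, 0.2]
finger_gap: 0.0007
```

Request:
{"api": "step_arm", "payload": {
  "increments": [
    {"xyz":[0.9,0.16,0],"rotation":[0,0,0.8],"jaw":0},
    {"xyz":[0.9,0.16,0],"rotation":[0,0,0],"jaw":0},
    {"xyz":[0.9,0.16,0],"rotation":[0,0,0],"jaw":0},
    {"xyz":[0.9,0.16,0],"rotation":[0,0,0],"jaw":0},
    {"xyz":[0.9,0.16,0],"rotation":[1,0,0],"jaw":0},
    {"xyz":[0,0,0],"rotation":[1,0,0],"jaw":0},
    {"xyz":[0,0,0],"rotation":[1,0,0],"jaw":0},
    {"xyz":[0,0,0],"rotation":[0,0,0],"jaw":0}
  ]
}}

```text
t: 3.48
position: [0.4068, 0.2547, 0.2048]
tool_rot: [0.876, -0.464, 0.061, -0.117]
wrist_force: [1.0, -0.4, 0.6]
finger_gap: 0.0001
```

Run:
```python
from h import *
goal([.508,.106,.15])
```

```text
t 3.4833 pos [0.4068 0.2547 0.2048] F [ 1.  -0.4  0.6] gap 0.0 q [-1.2  -0.01  0.58  2.18  0.02  0.71 -1.61]
[[ 0.563 -0.798  0.216]
 [-0.827 -0.543  0.149]
 [-0.001 -0.263 -0.965]]
shift/30mm [6.   0.48 1.76]
```

Request:
{"api": "step_arm", "payload": {
  "increments": [
    {"xyz":[0.8,0.1,0],"rotation":[0,0,0.1],"jaw":0},
    {"xyz":[0.8,0.1,0],"rotation":[0,0,0],"jaw":0},
    {"xyz":[0.8,0.1,0],"rotation":[0,0,0],"jaw":0},
    {"xyz":[0.8,0.1,0],"rotation":[0,0,0],"jaw":0},
    {"xyz":[0.8,0.1,0],"rotation":[0,0,0],"jaw":0},
    {"xyz":[0.8,0,0],"rotation":[0,0,0],"jaw":0},
    {"xyz":[0.8,0,0],"rotation":[0,0,0],"jaw":0},
    {"xyz":[0.4,0,0],"rotation":[0,0,0],"jaw":0}
  ]
}}

```text
t: 4.15
position: [0.4977, 0.0965, 0.2015]
tool_rot: [0.874, -0.468, 0.061, -0.115]
wrist_force: [-0.3, -0.3, -0.4]
finger_gap: 0.0007
```

Run:
```python
from h import *
goal([.511,.108,.07])
for n in("side","top"):
    s=snapshot(n); cv2.imwrite(f"pics/{n}2.png",s["frame"][:,:,::-1])
    f=s["frame"]; c=f[120:260,170:310] if n=="top" else f[110:280,160:340]
    cv2.imwrite(f"pics/{n}2c.png",cv2.resize(c[:,:,::-1],None,fx=3.5,fy=3.5,interpolation=cv2.INTER_CUBIC))
```

```text
t 4.15 pos [0.4977 0.0965 0.2015] F [-0.3 -0.3 -0.4] gap 0.001 q [-0.94  0.09  0.81  2.11 -0.26  0.75 -0.95]
[[ 0.555 -0.804  0.214]
 [-0.832 -0.536  0.145]
 [-0.002 -0.258 -0.966]]
shift/30mm [-0.07  0.57  4.38]
```

View pics/side2.png

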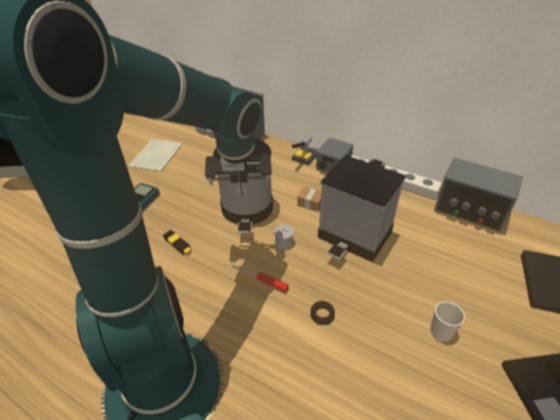

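View pics/top2.png

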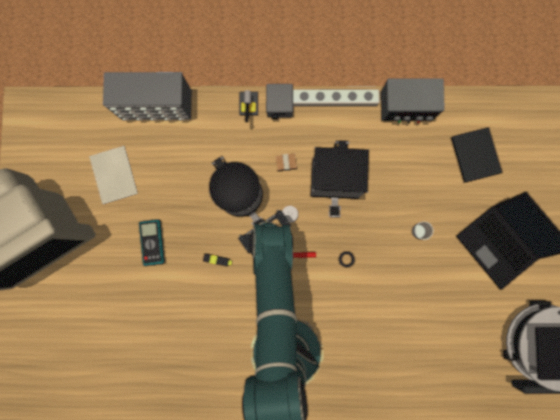

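The top view shows the gripper's long side lying tangentially, clear of the lid at (236,188), and the arm is clear of everything else. I'll go down to just above the pad.

Request:
{"api": "step_arm", "payload": {
  "increments": [
    {"xyz":[0,0.08,0.6],"rotation":[0,0,0],"jaw":0},
    {"xyz":[0,0.08,0.6],"rotation":[0,0,0],"jaw":0},
    {"xyz":[0,0.08,0.6],"rotation":[0,0,0],"jaw":0},
    {"xyz":[-0.07,0.08,0.6],"rotation":[0,0,0],"jaw":0},
    {"xyz":[0,0.08,0.6],"rotation":[0,0,0],"jaw":0},
    {"xyz":[0,0.08,0.6],"rotation":[0,0,0],"jaw":0},
    {"xyz":[0,0.08,0.6],"rotation":[0,0,0],"jaw":0},
    {"xyz":[0,0,0],"rotation":[0,0,0],"jaw":0}
  ]
}}

```text
t: 4.92
position: [0.507, 0.1105, 0.0724]
tool_rot: [0.875, -0.467, 0.059, -0.114]
wrist_force: [-1.5, -0.5, -0.8]
finger_gap: 0.0006
```

Run:
```python
from h import *
goal([.511,.108,.06])
for n in("side","top"):
    s=snapshot(n)
    f=s["frame"]; c=f[150:260,190:310] if n=="top" else f[120:270,160:340]
    cv2.imwrite(f"pics/{n}3c.png",cv2.resize(c[:,:,::-1],None,fx=4,fy=4,interpolation=cv2.INTER_CUBIC))
```

```text
t 4.9167 pos [0.507  0.1105 0.0724] F [-1.5 -0.5 -0.8] gap 0.001 q [-0.74  0.36  0.61  2.19 -0.68  0.51 -0.58]
[[ 0.557 -0.804  0.209]
 [-0.83  -0.538  0.145]
 [-0.004 -0.254 -0.967]]
shift/30mm [0.14 0.04 0.41]
```

View pics/side3c.png

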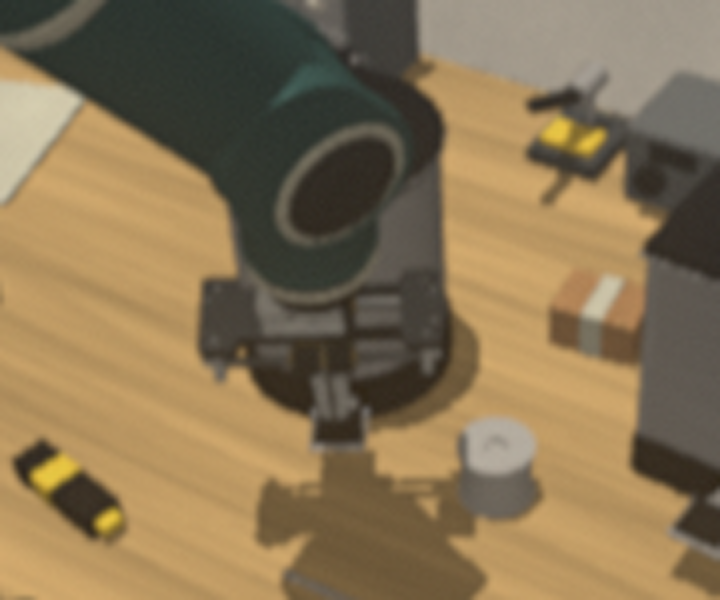

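View pics/top3c.png

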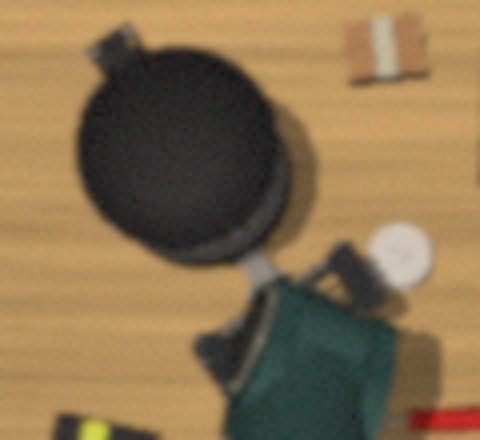

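The fingers are directly over the pad: side crop (335,415), with the pad tongue visible in the top crop at (262,268). I'll lower to contact, then press slowly.

Request:
{"api": "step_arm", "payload": {
  "increments": [
    {"xyz":[0.07,0.04,0.13],"rotation":[0,0,0],"jaw":0},
    {"xyz":[0.07,0.04,0.13],"rotation":[0,0,0],"jaw":0},
    {"xyz":[0,0.04,0.13],"rotation":[0,0,0],"jaw":0},
    {"xyz":[0,0.02,0.1],"rotation":[0,0,0],"jaw":0},
    {"xyz":[0,0.01,0.05],"rotation":[0,0,0],"jaw":0},
    {"xyz":[0,0.01,0.05],"rotation":[0,0,0],"jaw":0},
    {"xyz":[0,0.01,0.05],"rotation":[0,0,0],"jaw":0},
    {"xyz":[0,0.01,0.05],"rotation":[0,0,0],"jaw":0}
  ]
}}

```text
t: 5.68
position: [0.5112, 0.1062, 0.0538]
tool_rot: [0.874, -0.468, 0.061, -0.116]
wrist_force: [-2.7, -0.7, 8.9]
finger_gap: 0.0004
```

Run:
```python
from h import *
goal([.511,.108,.022])
```

```text
t 5.6833 pos [0.5112 0.1062 0.0538] F [-2.7 -0.7  8.9] gap 0.0 q [-0.68  0.4   0.56  2.19 -0.75  0.47 -0.51]
[[ 0.555 -0.804  0.214]
 [-0.832 -0.536  0.145]
 [-0.002 -0.259 -0.966]]
shift/30mm [-0.05  0.25  1.03]
```

Contact came at z = 0.0538 with 8.9 N, as predicted. I'll press on slowly.

Request:
{"api": "step_arm", "payload": {
  "increments": [
    {"xyz":[0,0.015,0.06],"rotation":[0,0,0],"jaw":0},
    {"xyz":[0,0.015,0.06],"rotation":[0,0,0],"jaw":0},
    {"xyz":[0,0.015,0.06],"rotation":[0,0,0],"jaw":0},
    {"xyz":[0,0.015,0.06],"rotation":[0,0,0],"jaw":0},
    {"xyz":[0,0.015,0.06],"rotation":[0,0,0],"jaw":0},
    {"xyz":[0,0.015,0.06],"rotation":[0,0,0],"jaw":0},
    {"xyz":[0,0.015,0.06],"rotation":[0,0,0],"jaw":0},
    {"xyz":[0,0.015,0.06],"rotation":[0,0,0],"jaw":0}
  ]
}}

```text
t: 6.35
position: [0.511, 0.106, 0.0388]
tool_rot: [0.874, -0.468, 0.06, -0.115]
wrist_force: [-4.4, -2.3, 5.9]
finger_gap: 0.0004
```

Run:
```python
from h import *
goal([.511,.108,.022])
```

```text
t 6.35 pos [0.511  0.106  0.0388] F [-4.4 -2.3  5.9] gap 0.0 q [-0.64  0.43  0.52  2.2  -0.8   0.44 -0.46]
[[ 0.555 -0.804  0.214]
 [-0.832 -0.535  0.145]
 [-0.002 -0.258 -0.966]]
shift/30mm [-0.05  0.11  0.55]
```

Request:
{"api": "step_arm", "payload": {
  "increments": [
    {"xyz":[0,0.015,0.06],"rotation":[0,0,0],"jaw":0},
    {"xyz":[0,0.015,0.06],"rotation":[0,0,0],"jaw":0},
    {"xyz":[0,0.015,0.06],"rotation":[0,0,0],"jaw":0},
    {"xyz":[0,0.015,0.06],"rotation":[0,0,0],"jaw":0},
    {"xyz":[0,0.015,0.06],"rotation":[0,0,0],"jaw":0},
    {"xyz":[0,0.015,0.06],"rotation":[0,0,0],"jaw":0},
    {"xyz":[0,0.01,0.04],"rotation":[0,0,0],"jaw":0},
    {"xyz":[0,0.01,0.04],"rotation":[0,0,0],"jaw":0}
  ]
}}

```text
t: 7.02
position: [0.5115, 0.1064, 0.0252]
tool_rot: [0.874, -0.468, 0.061, -0.116]
wrist_force: [-3.1, -2.5, 3.0]
finger_gap: 0.0006
```

Request:
{"api": "step_arm", "payload": {
  "increments": [
    {"xyz":[0,0.01,0.04],"rotation":[0,0,0],"jaw":0},
    {"xyz":[0,0.01,0.04],"rotation":[0,0,0],"jaw":0}
  ]
}}

```text
t: 7.18
position: [0.5116, 0.1065, 0.0228]
tool_rot: [0.874, -0.468, 0.061, -0.116]
wrist_force: [-0.9, -3.8, 2.6]
finger_gap: 0.0008
```

Run:
```python
from h import *
goal([.511,.108,.022])
s=snapshot("side");f=s["frame"];cv2.imwrite("pics/side4.png",f[:,:,::-1])
```

```text
t 7.1833 pos [0.5116 0.1065 0.0228] F [-0.9 -3.8  2.6] gap 0.001 q [-0.6   0.46  0.47  2.2  -0.85  0.41 -0.41]
[[ 0.555 -0.804  0.214]
 [-0.832 -0.536  0.145]
 [-0.002 -0.259 -0.966]]
shift/30mm [-0.05 -0.    0.03]
```

View pics/side4.png

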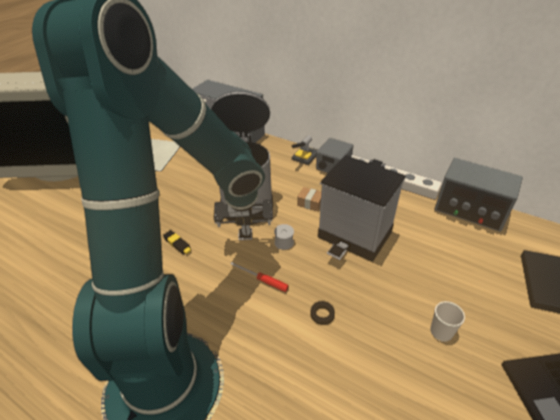

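The lid is standing open at (240,112), though the force hasn't risen against the stop yet. I'll creep down until it does.

Request:
{"api": "step_arm", "payload": {
  "increments": [
    {"xyz":[0,0.01,0.03],"rotation":[0,0,0],"jaw":0},
    {"xyz":[0,0.01,0.03],"rotation":[0,0,0],"jaw":0},
    {"xyz":[0,0,0],"rotation":[0,0,0],"jaw":0}
  ]
}}

```text
t: 7.48
position: [0.5118, 0.1066, 0.0217]
tool_rot: [0.874, -0.468, 0.061, -0.116]
wrist_force: [-10.8, -4.2, 27.6]
finger_gap: 0.0003
```

The force rose to 27.6 N, so the pedal is on its stop. I'll check the lid angle and then hold.

Request:
{"api": "step_arm", "payload": {
  "increments": [
    {"xyz":[0,0,0],"rotation":[0,0,0],"jaw":0},
    {"xyz":[0,0,0],"rotation":[0,0,0],"jaw":0},
    {"xyz":[0,0,0],"rotation":[0,0,0],"jaw":0},
    {"xyz":[0,0,0],"rotation":[0,0,0],"jaw":0},
    {"xyz":[0,0,0],"rotation":[0,0,0],"jaw":0},
    {"xyz":[0,0,0],"rotation":[0,0,0],"jaw":0},
    {"xyz":[0,0,0],"rotation":[0,0,0],"jaw":0},
    {"xyz":[0,0,0],"rotation":[0,0,0],"jaw":0}
  ]
}}

```text
t: 8.15
position: [0.5118, 0.1066, 0.0218]
tool_rot: [0.874, -0.468, 0.061, -0.116]
wrist_force: [-10.9, -4.2, 26.3]
finger_gap: 0.0004
```

Run:
```python
from h import *
goal([.511,.108,.022])
s=snapshot("side");f=s["frame"]
cv2.imwrite("pics/side5c.png",cv2.resize(f[80:250,190:320,::-1],None,fx=3.5,fy=3.5,interpolation=cv2.INTER_CUBIC))
P=cloud(s); a=np.radians(33.5); C=np.array([.636,.19])
d=P[...,:2]-C; bx=d@[np.cos(a),np.sin(a)]; by=d@[-np.sin(a),np.cos(a)]
m=(bx>.03)&(bx<.135)&(abs(by)<.07)&(P[...,2]>.26)
x=bx[m]-.116;z=P[...,2][m]-.23
c=np.polyfit(z,x,1);print(m.sum(),"lid angle",np.arctan2(1,-c[0]))
```

```text
t 8.15 pos [0.5118 0.1066 0.0218] F [-10.9  -4.2  26.3] gap 0.0 q [-0.6   0.46  0.47  2.2  -0.86  0.41 -0.4 ]
[[ 0.555 -0.804  0.215]
 [-0.832 -0.535  0.146]
 [-0.003 -0.26  -0.966]]
shift/30mm [-0.05 -0.   -0.01]
1622 lid angle 1.2083357146079392
```

View pics/side5c.png

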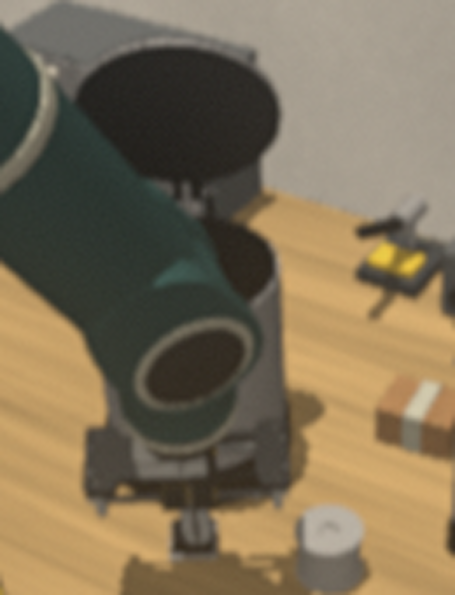

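The depth fit gives a lid angle of 1.208 rad, so it is fully open, and the fingers are on the pad. I'll hold for three more seconds.

Request:
{"api": "step_arm", "payload": {
  "increments": [
    {"xyz":[0,0,0],"rotation":[0,0,0],"jaw":0},
    {"xyz":[0,0,0],"rotation":[0,0,0],"jaw":0},
    {"xyz":[0,0,0],"rotation":[0,0,0],"jaw":0},
    {"xyz":[0,0,0],"rotation":[0,0,0],"jaw":0},
    {"xyz":[0,0,0],"rotation":[0,0,0],"jaw":0},
    {"xyz":[0,0,0],"rotation":[0,0,0],"jaw":0},
    {"xyz":[0,0,0],"rotation":[0,0,0],"jaw":0},
    {"xyz":[0,0,0],"rotation":[0,0,0],"jaw":0}
  ]
}}

```text
t: 8.87
position: [0.5118, 0.1066, 0.0218]
tool_rot: [0.874, -0.468, 0.061, -0.116]
wrist_force: [-10.3, -3.3, 25.0]
finger_gap: 0.0006
```

Request:
{"api": "step_arm", "payload": {
  "increments": [
    {"xyz":[0,0,0],"rotation":[0,0,0],"jaw":0},
    {"xyz":[0,0,0],"rotation":[0,0,0],"jaw":0},
    {"xyz":[0,0,0],"rotation":[0,0,0],"jaw":0},
    {"xyz":[0,0,0],"rotation":[0,0,0],"jaw":0},
    {"xyz":[0,0,0],"rotation":[0,0,0],"jaw":0},
    {"xyz":[0,0,0],"rotation":[0,0,0],"jaw":0},
    {"xyz":[0,0,0],"rotation":[0,0,0],"jaw":0},
    {"xyz":[0,0,0],"rotation":[0,0,0],"jaw":0}
  ]
}}

```text
t: 9.53
position: [0.5119, 0.1067, 0.0218]
tool_rot: [0.874, -0.468, 0.061, -0.116]
wrist_force: [-11.2, -3.9, 26.2]
finger_gap: 0.0006
```

Request:
{"api": "step_arm", "payload": {
  "increments": [
    {"xyz":[0,0,0],"rotation":[0,0,0],"jaw":0},
    {"xyz":[0,0,0],"rotation":[0,0,0],"jaw":0},
    {"xyz":[0,0,0],"rotation":[0,0,0],"jaw":0},
    {"xyz":[0,0,0],"rotation":[0,0,0],"jaw":0},
    {"xyz":[0,0,0],"rotation":[0,0,0],"jaw":0},
    {"xyz":[0,0,0],"rotation":[0,0,0],"jaw":0},
    {"xyz":[0,0,0],"rotation":[0,0,0],"jaw":0},
    {"xyz":[0,0,0],"rotation":[0,0,0],"jaw":0}
  ]
}}

```text
t: 10.2
position: [0.5118, 0.1066, 0.0218]
tool_rot: [0.874, -0.468, 0.061, -0.116]
wrist_force: [-11.0, -4.5, 25.7]
finger_gap: 0.0004
```

Request:
{"api": "step_arm", "payload": {
  "increments": [
    {"xyz":[0,0,0],"rotation":[0,0,0],"jaw":0},
    {"xyz":[0,0,0],"rotation":[0,0,0],"jaw":0},
    {"xyz":[0,0,0],"rotation":[0,0,0],"jaw":0},
    {"xyz":[0,0,0],"rotation":[0,0,0],"jaw":0},
    {"xyz":[0,0,0],"rotation":[0,0,0],"jaw":0},
    {"xyz":[0,0,0],"rotation":[0,0,0],"jaw":0},
    {"xyz":[0,0,0],"rotation":[0,0,0],"jaw":0},
    {"xyz":[0,0,0],"rotation":[0,0,0],"jaw":0}
  ]
}}

```text
t: 10.87
position: [0.5118, 0.1067, 0.0218]
tool_rot: [0.874, -0.468, 0.061, -0.116]
wrist_force: [-9.6, -3.8, 25.3]
finger_gap: 0.0006
```

Request:
{"api": "step_arm", "payload": {
  "increments": [
    {"xyz":[0,0,0],"rotation":[0,0,0],"jaw":0},
    {"xyz":[0,0,0],"rotation":[0,0,0],"jaw":0},
    {"xyz":[0,0,0],"rotation":[0,0,0],"jaw":0},
    {"xyz":[0,0,0],"rotation":[0,0,0],"jaw":0},
    {"xyz":[0,0,0],"rotation":[0,0,0],"jaw":0},
    {"xyz":[0,0,0],"rotation":[0,0,0],"jaw":0},
    {"xyz":[0,0,0],"rotation":[0,0,0],"jaw":0},
    {"xyz":[0,0,0],"rotation":[0,0,0],"jaw":0}
  ]
}}

```text
t: 11.53
position: [0.5118, 0.1066, 0.0218]
tool_rot: [0.874, -0.468, 0.061, -0.116]
wrist_force: [-11.4, -4.2, 25.4]
finger_gap: 0.0003
```

Held fully open for about 4 s. Now I'll ease it up slowly.

Request:
{"api": "step_arm", "payload": {
  "increments": [
    {"xyz":[0,-0.006,-0.025],"rotation":[0,0,0],"jaw":0},
    {"xyz":[0,-0.006,-0.025],"rotation":[0,0,0],"jaw":0},
    {"xyz":[0,-0.006,-0.025],"rotation":[0,0,0],"jaw":0},
    {"xyz":[0,-0.006,-0.025],"rotation":[0,0,0],"jaw":0},
    {"xyz":[0,-0.006,-0.025],"rotation":[0,0,0],"jaw":0},
    {"xyz":[0,-0.006,-0.025],"rotation":[0,0,0],"jaw":0},
    {"xyz":[0,-0.006,-0.025],"rotation":[0,0,0],"jaw":0},
    {"xyz":[0,-0.006,-0.025],"rotation":[0,0,0],"jaw":0}
  ]
}}

```text
t: 12.2
position: [0.5114, 0.1064, 0.0272]
tool_rot: [0.874, -0.468, 0.061, -0.116]
wrist_force: [-0.1, 0.1, 1.6]
finger_gap: 0.0005
```

Request:
{"api": "step_arm", "payload": {
  "increments": [
    {"xyz":[0,-0.006,-0.025],"rotation":[0,0,0],"jaw":0},
    {"xyz":[0,-0.006,-0.025],"rotation":[0,0,0],"jaw":0},
    {"xyz":[0,-0.006,-0.025],"rotation":[0,0,0],"jaw":0},
    {"xyz":[0,-0.006,-0.025],"rotation":[0,0,0],"jaw":0},
    {"xyz":[0,-0.006,-0.025],"rotation":[0,0,0],"jaw":0},
    {"xyz":[0,-0.006,-0.025],"rotation":[0,0,0],"jaw":0},
    {"xyz":[0,-0.006,-0.025],"rotation":[0,0,0],"jaw":0},
    {"xyz":[0,-0.006,-0.025],"rotation":[0,0,0],"jaw":0}
  ]
}}

```text
t: 12.87
position: [0.5113, 0.1063, 0.0335]
tool_rot: [0.874, -0.468, 0.061, -0.116]
wrist_force: [1.1, 1.2, 2.8]
finger_gap: 0.0005
```

Request:
{"api": "step_arm", "payload": {
  "increments": [
    {"xyz":[0,-0.006,-0.025],"rotation":[0,0,0],"jaw":0},
    {"xyz":[0,-0.006,-0.025],"rotation":[0,0,0],"jaw":0},
    {"xyz":[0,-0.006,-0.025],"rotation":[0,0,0],"jaw":0},
    {"xyz":[0,-0.006,-0.025],"rotation":[0,0,0],"jaw":0},
    {"xyz":[0,-0.006,-0.025],"rotation":[0,0,0],"jaw":0},
    {"xyz":[0,-0.006,-0.025],"rotation":[0,0,0],"jaw":0},
    {"xyz":[0,-0.006,-0.025],"rotation":[0,0,0],"jaw":0},
    {"xyz":[0,-0.006,-0.025],"rotation":[0,0,0],"jaw":0}
  ]
}}

```text
t: 13.53
position: [0.5111, 0.1062, 0.0396]
tool_rot: [0.874, -0.468, 0.061, -0.116]
wrist_force: [1.9, 1.5, 3.6]
finger_gap: 0.0004
```

Run:
```python
from h import *
goal([.511,.107,.054])
```

```text
t 13.5333 pos [0.5111 0.1062 0.0396] F [1.9 1.5 3.6] gap 0.0 q [-0.64  0.43  0.52  2.2  -0.8   0.44 -0.46]
[[ 0.555 -0.804  0.214]
 [-0.832 -0.536  0.145]
 [-0.002 -0.259 -0.966]]
shift/30mm [-0.03 -0.14 -0.46]
```

Request:
{"api": "step_arm", "payload": {
  "increments": [
    {"xyz":[0,-0.006,-0.022],"rotation":[0,0,0],"jaw":0},
    {"xyz":[0,-0.006,-0.022],"rotation":[0,0,0],"jaw":0},
    {"xyz":[0,-0.006,-0.022],"rotation":[0,0,0],"jaw":0},
    {"xyz":[0,-0.006,-0.022],"rotation":[0,0,0],"jaw":0},
    {"xyz":[0,-0.006,-0.022],"rotation":[0,0,0],"jaw":0},
    {"xyz":[0,-0.006,-0.022],"rotation":[0,0,0],"jaw":0},
    {"xyz":[0,-0.006,-0.022],"rotation":[0,0,0],"jaw":0},
    {"xyz":[0,-0.006,-0.022],"rotation":[0,0,0],"jaw":0}
  ]
}}

```text
t: 14.2
position: [0.5111, 0.1061, 0.045]
tool_rot: [0.874, -0.468, 0.061, -0.116]
wrist_force: [2.2, 1.9, 3.5]
finger_gap: 0.0004
```

Request:
{"api": "step_arm", "payload": {
  "increments": [
    {"xyz":[0,-0.004,-0.015],"rotation":[0,0,0],"jaw":0},
    {"xyz":[0,-0.004,-0.015],"rotation":[0,0,0],"jaw":0},
    {"xyz":[0,-0.004,-0.015],"rotation":[0,0,0],"jaw":0},
    {"xyz":[0,-0.004,-0.015],"rotation":[0,0,0],"jaw":0},
    {"xyz":[0,-0.004,-0.015],"rotation":[0,0,0],"jaw":0},
    {"xyz":[0,-0.004,-0.015],"rotation":[0,0,0],"jaw":0},
    {"xyz":[0,-0.004,-0.015],"rotation":[0,0,0],"jaw":0},
    {"xyz":[0,-0.004,-0.015],"rotation":[0,0,0],"jaw":0}
  ]
}}

```text
t: 14.87
position: [0.5111, 0.1061, 0.0487]
tool_rot: [0.874, -0.468, 0.061, -0.116]
wrist_force: [2.6, 1.4, 4.0]
finger_gap: 0.0006
```

Request:
{"api": "step_arm", "payload": {
  "increments": [
    {"xyz":[0,-0.003,-0.012],"rotation":[0,0,0],"jaw":0},
    {"xyz":[0,-0.003,-0.012],"rotation":[0,0,0],"jaw":0},
    {"xyz":[0,-0.003,-0.012],"rotation":[0,0,0],"jaw":0},
    {"xyz":[0,-0.003,-0.012],"rotation":[0,0,0],"jaw":0},
    {"xyz":[0,-0.003,-0.012],"rotation":[0,0,0],"jaw":0},
    {"xyz":[0,-0.003,-0.012],"rotation":[0,0,0],"jaw":0},
    {"xyz":[0,-0.003,-0.012],"rotation":[0,0,0],"jaw":0},
    {"xyz":[0,-0.003,-0.012],"rotation":[0,0,0],"jaw":0}
  ]
}}

```text
t: 15.53
position: [0.511, 0.1061, 0.0517]
tool_rot: [0.874, -0.468, 0.061, -0.116]
wrist_force: [2.9, 2.1, 4.3]
finger_gap: 0.0004
```

Request:
{"api": "step_arm", "payload": {
  "increments": [
    {"xyz":[0,-0.003,-0.012],"rotation":[0,0,0],"jaw":0},
    {"xyz":[0,-0.003,-0.012],"rotation":[0,0,0],"jaw":0},
    {"xyz":[0,-0.003,-0.012],"rotation":[0,0,0],"jaw":0},
    {"xyz":[0,-0.003,-0.012],"rotation":[0,0,0],"jaw":0},
    {"xyz":[0,-0.003,-0.012],"rotation":[0,0,0],"jaw":0},
    {"xyz":[0,-0.003,-0.012],"rotation":[0,0,0],"jaw":0},
    {"xyz":[0,-0.003,-0.012],"rotation":[0,0,0],"jaw":0},
    {"xyz":[0,-0.003,-0.012],"rotation":[0,0,0],"jaw":0}
  ]
}}

```text
t: 16.2
position: [0.5106, 0.1059, 0.0544]
tool_rot: [0.874, -0.468, 0.06, -0.115]
wrist_force: [0.2, -0.1, 0.8]
finger_gap: 0.0009
```

The force has dropped to about zero at z = 0.054, so the lid is down. A few more slow rows, then I'll back out along the tool and away from the bin.

Request:
{"api": "step_arm", "payload": {
  "increments": [
    {"xyz":[0,-0.003,-0.012],"rotation":[0,0,0],"jaw":0},
    {"xyz":[0,-0.003,-0.012],"rotation":[0,0,0],"jaw":0},
    {"xyz":[0,-0.003,-0.015],"rotation":[0,0,0],"jaw":0},
    {"xyz":[0,-0.003,-0.015],"rotation":[0,0,0],"jaw":0},
    {"xyz":[0,-0.003,-0.02],"rotation":[0,0,0],"jaw":0},
    {"xyz":[0,-0.003,-0.03],"rotation":[0,0,0],"jaw":0},
    {"xyz":[0,0,-0.1],"rotation":[0,0,0],"jaw":0},
    {"xyz":[0,0,-0.2],"rotation":[0,0,0],"jaw":0}
  ]
}}

```text
t: 16.87
position: [0.5085, 0.1044, 0.0664]
tool_rot: [0.874, -0.468, 0.06, -0.115]
wrist_force: [-0.0, -0.2, -0.0]
finger_gap: 0.0005
```

Request:
{"api": "step_arm", "payload": {
  "increments": [
    {"xyz":[0,0,-0.4],"rotation":[0,0,0],"jaw":0},
    {"xyz":[0,0,-0.5],"rotation":[0,0,0],"jaw":0},
    {"xyz":[0,0,-0.5],"rotation":[0,0,0],"jaw":0},
    {"xyz":[0,0,-0.5],"rotation":[0,0,0],"jaw":0},
    {"xyz":[0,0,-0.5],"rotation":[0,0,0],"jaw":0},
    {"xyz":[0,0,-0.5],"rotation":[0,0,0],"jaw":0},
    {"xyz":[0,0,-0.4],"rotation":[0,0,0],"jaw":0},
    {"xyz":[0,0,0],"rotation":[0,0,0],"jaw":0}
  ]
}}

```text
t: 17.53
position: [0.4881, 0.09, 0.1643]
tool_rot: [0.874, -0.468, 0.061, -0.117]
wrist_force: [-0.7, 0.4, 0.7]
finger_gap: 0.0003
```

Request:
{"api": "step_arm", "payload": {
  "increments": [
    {"xyz":[-0.4,0.2,0],"rotation":[0,0,0],"jaw":0},
    {"xyz":[-0.6,0.2,0],"rotation":[0,0,0],"jaw":0},
    {"xyz":[-0.6,0.2,0],"rotation":[0,0,0],"jaw":0},
    {"xyz":[-0.6,0.2,0],"rotation":[0,0,0],"jaw":0},
    {"xyz":[-0.6,0.2,0],"rotation":[0,0,0],"jaw":0},
    {"xyz":[-0.4,0.1,0],"rotation":[0,0,0],"jaw":0},
    {"xyz":[0,0,0],"rotation":[0,0,0],"jaw":0},
    {"xyz":[0,0,0],"rotation":[0,0,0],"jaw":0}
  ]
}}

```text
t: 18.2
position: [0.4077, 0.1526, 0.1537]
tool_rot: [0.874, -0.467, 0.06, -0.116]
wrist_force: [0.7, -0.4, 0.1]
finger_gap: 0.0007
```

Run:
```python
from h import *
goal([.511,.107,.054])
t0=load("top0");P0=cloud(t0)
for n in("side","top"):
    s=snapshot(n);cv2.imwrite(f"pics/{n}6.png",s["frame"][:,:,::-1])
    if n=="top": 
        P=cloud(s)
        for nm,r in(("lid",(slice(175,205),slice(222,250))),("sqlid",(slice(155,190),slice(320,360))),("reel",(slice(211,217),slice(287,293)))): print(nm,np.nanmedian(P0[r][...,2]),np.nanmedian(P[r][...,2]))
```

```text
t 18.2 pos [0.4077 0.1526 0.1537] F [ 0.7 -0.4  0.1] gap 0.001 q [-1.12 -0.02  0.74  2.32 -0.08  0.58 -1.31]
[[ 0.556 -0.803  0.214]
 [-0.831 -0.536  0.146]
 [-0.003 -0.259 -0.966]]
shift/30mm [ 3.19 -1.09  3.72]
lid 0.24578179864416372 0.24582699473522296
sqlid 0.244002781113972 0.24419395022296508
reel 0.052735132393345374 0.05128471986025129
```

View pics/side6.png

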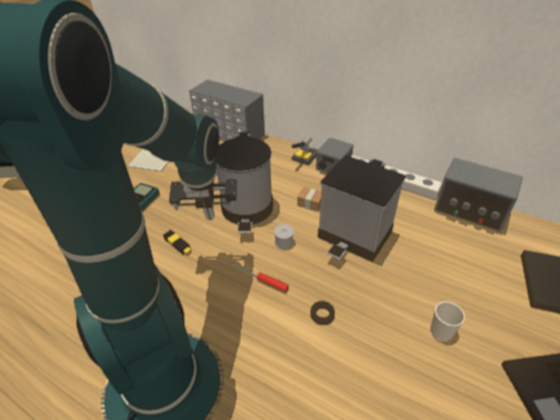

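View pics/top6.png

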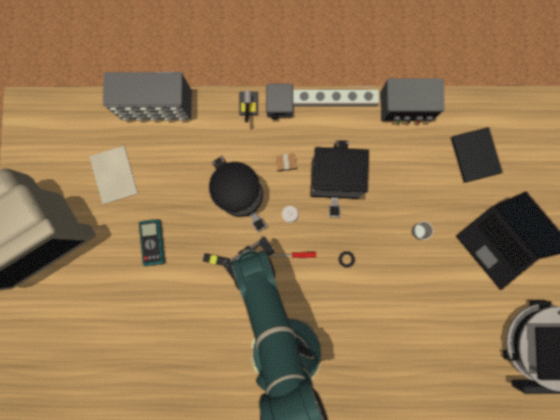

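The round lid is shut at (236,188), its pedal is back up at (259,223), and every object is where it started. The arm is clear and still.

```bash
python3 -c "
from plant import manip
print(manip.close_job())"
```

```text
the job is handed in; nothing more can be done
None
```

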